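# Load the lash-curling spindle and cap it

### The job

Load the curling spindle: slide the long teal former onto the rod first, then the short amber one, then the red end cap with its open end towards the stand, and push on the cap until the stack is tight and the stiff black stop disc is all the way home against its brass hub. The rod bends easily, so be gentle and never let the stand take more than 25 newtons. Leave the glue jar, the cup and the lash tray where they are.

Things in the scene. Friction and masses are not known exactly. Their poses are not given: they have to be found in the camera images.
- stand: Spindle stand, fixed: dark base plate 12 mm high, 110 wide, reaching 60 mm behind to 90 mm ahead of the origin; grey upright 50 mm wide, 18 thick, 120 high; level steel rod, 12 mm thick, cantilevered along +x, axis 100 mm above the bench. Origin: on the bench, under where the rod leaves the upright. Brass hub (22 mm thick) from 0 to 20 mm along the rod.
- home (a point): Point on the rod's axis, 26 mm from the upright, 100 mm above the bench: the outer face of the stop disc when it is all the way home. Axes as stand (x along the rod, outwards; z up).
- tip (a point): Free end of the smooth, polished rod, on its axis, 116 mm along +x from home. The last 8 mm are a tapered nose, 5 mm thick at its end. The formers and cap go on over it, moving along -x of stand.
- disc (a joint): Black stop disc, 36 mm across and 6 mm thick, that slides on the rod. 0 = fully out (its outer face 14 mm outwards of home), 0.014 m = fully home, touching the brass hub. It starts at or near fully out. It moves stiffly, with about 8 N of drag, and stays where it is pushed; there is no spring.
- long_former: Long teal former: a square block 44 x 44 mm and 46 mm long, about 110 g, with a through hole 15 mm wide along its x axis, centred, 22 mm above its underside; rows of dark lashes on a white strip on its top. Origin: centre of the underside. It stands on the bench with the hole level. Either end may go on first.
- long_hole (a point): Centre of the long teal former, on the hole's axis, 22 mm above the underside.
- short_former: Short amber former: a square block 44 x 44 mm and 34 mm long, about 80 g, with a through hole 15 mm wide along its x axis, 22 mm above its underside; otherwise as the long one. Origin: centre of the underside.
- short_hole (a point): Centre of the short amber former, on the hole's axis.
- cap: Red end cap: a square block 40 x 40 mm and 46 mm long, about 90 g, with a blind hole 15 mm wide and 40 mm deep along its x axis, open at its +x end, 20 mm above its underside; a flat steel disc marks the closed end. Origin: centre of the underside. The open end (+x) must face the stand (stand's -x).
- cap_mouth (a point): Centre of the mouth of the red cap's hole, at its +x end face, 20 mm above the underside.
- glue_jar: Bystander: amber glass jar with a black lid, 44 mm across, 55 mm high. Origin: centre of the underside.
- brush_cup: Bystander: white ceramic cup, 64 mm across, 80 mm high. Origin: centre of the underside.
- lash_tray: Bystander: flat white tray of lashes, 75 x 130 x 10 mm. Origin: centre of the underside.
Not all that is in view belongs to the job. Of the things that look like the cap, the largest one is meant.

How it is judged (in metres and radians):
On the way, in this order (a step that is already met when the one before it is completed fails the run):
1. the long teal former is threaded on the rod and let go (x of long_hole in the frame of home between 0.019 and 0.085 m and y of long_hole in the frame of home between -0.004 and 0.004 m and z of long_hole in the frame of home between -0.004 and 0.004 m and angle between the x axis of long_former and the x axis of stand, either way round below 0.2 rad and contact force between the fingers and long_former below 0.1 N), for 0.2 s.
2. the short amber former is threaded on the rod after the long one and let go (x of long_hole in the frame of home between 0.019 and 0.085 m and y of long_hole in the frame of home between -0.004 and 0.004 m and z of long_hole in the frame of home between -0.004 and 0.004 m and angle between the x axis of each of long_former, short_former and the x axis of stand, either way round below 0.2 rad and x of short_hole in the frame of home between 0.055 and 0.1 m and y of short_hole in the frame of home between -0.004 and 0.004 m and z of short_hole in the frame of home between -0.004 and 0.004 m and contact force between the fingers and short_former below 0.1 N), for 0.2 s.
3. the red cap is on the rod and has been pushed until the stop disc is home (x of cap_mouth in the frame of home between 0.072 and 0.0845 m and y of cap_mouth in the frame of home between -0.004 and 0.004 m and z of cap_mouth in the frame of home between -0.004 and 0.004 m and angle between the x axis of cap and the x axis of stand, either way round below 0.2 rad and value of joint disc above 0.0125 m), for 0.1 s.
At the end, for the whole second after the job is handed in: The stop disc is within 1.5 mm of fully home; the long teal former, then the short amber former, then the red cap (open end towards the stand) sit on the rod, tight together: no more than about 4 mm of gaps in all between disc and cap; all within 4 mm of the rod's axis, released and at rest (all of step 3 and x of long_hole in the frame of home between 0.019 and 0.0265 m and y of long_hole in the frame of home between -0.004 and 0.004 m and z of long_hole in the frame of home between -0.004 and 0.004 m and angle between the x axis of each of long_former, short_former and the x axis of stand, either way round below 0.2 rad and x of short_hole in the frame of home between 0.055 and 0.0675 m and y of short_hole in the frame of home between -0.004 and 0.004 m and z of short_hole in the frame of home between -0.004 and 0.004 m and linear speed of each of long_former, short_former, cap below 0.02 m/s and contact force between the fingers and long_former below 0.1 N and contact force between the fingers and short_former below 0.1 N and contact force between the fingers and cap below 0.1 N); the robot touches nothing.
It fails at once if the stand (rod, disc or frame) takes more than 25 N (contact force between stand and anything else above 25 N).
It fails at once if the glue jar is moved more than 15 mm (distance of glue_jar from where it was at the start of the episode above 0.015 m).
It fails at once if the white cup is moved more than 15 mm (distance of brush_cup from where it was at the start of the episode above 0.015 m).
It fails at once if the lash tray is moved more than 15 mm (distance of lash_tray from where it was at the start of the episode above 0.015 m).
It also fails if it takes over 72 s, if anything falls off the work surface, if the arm or the gripper's body presses on something with over 40 N, if the wrist force passes 120 N, or if a joint passes its speed limit or range.

### The arm

A 6-joint arm with a two-finger parallel gripper is mounted at the origin on the work surface. World frame = base frame: x ahead of the robot, y to its left, z up, the work surface at z = 0. Lengths are in m, angles in degrees, forces in N, time in s.
With the tool pointing down it reaches from about 0.35 to 0.875 m from the base axis. Payload 4.2 kg.
Tool frame: the origin (TCP) lies at the very end of the fingers, on their centre line; the grasp point (between the pads) lies 19 mm behind it; z points along the fingers, y is the line along which they close (so a half turn about z gives the same grasp; the last joint's range is limited). The gripper opens to 87 mm and grips with 3 to 60 N. Pads are 19 mm wide; open, the fingers measure 117 mm over their backs; the gripper's body (75 mm by 190 mm) begins 51 mm behind the grasp point.
Start: joints at [85.634, 22.042, 0.453, 0, -68.411, -14.817], TCP at [0.205, 0.59, 0.223] pointing down, gripper open.
Joint ranges: [-179.83, 179.83], [-69.29, 118.12], [-61.27, 80.66], [-181.25, 117.63], [-171.15, -9.14], [-177.46, 177.46]. Speed limits (degrees/s): [159.86, 159.86, 180, 180, 180, 180].

### API

Orientations are given as a 3x3 rotation matrix whose columns are the frame's x, y, z axes.
In Python, from station import monitor, cams, ticket gives the robot as it stands.
- The arm moves only by the tool drive_tool, never from a script. Its argument "moves" is a list of rows, each an object with "delta_pos": the shift along the tool's x, y, z in mm, a list of three; "turn": the turn about the tool's z in rad; "claw": the opening, from 0 (shut) to 1 (fully open). A call has 1 to 12 rows; each row shifts and turns the commanded pose from where the row before left it, along the tool's axes as they then stand; what a row does not reach is not made up. A row lasts 1/8 s, in which the tool goes at most 62.5 mm and 10.7 degrees, less where a joint would pass 70% of its speed; a pose out of reach is approached as far as the arm can. A call is refused whole if a number of a shift passes 62.5 or a number of a turn 0.188, either way. A call with a gripper value outside its range is refused whole. The fingers move at their own pace and stop on an object; the grip force is fixed at half the most. Time passes only in rows, so rows that do not move let the fingers close. It gives the time, the measured TCP pose, the force, the opening and the grip force at its end, in the units of the state.
- monitor.sense(): the state, without advancing time (a new reading comes with each control period).
- cams.capture(name): name is "side" or "top"; returns a dict with "color" (384x512x3 uint8, red, green, blue), "range_z" (384x512 float32, m along the optical axis (not along the pixel's ray), 0 where there is no reading), "vertical_fov" (degrees; the focal length in pixels is half the picture's height over the tangent of half this angle, whatever the lens; pixels are square), "cx", "cy" (the principal point, pixels), "extrinsics" (4x4, takes a point from camera to world coordinates). Camera axes: x right, y down, z forward; pixel columns grow to the right and rows downward; lengths in m; the calibration is good to about 2 mm. A picture is of the moment at which its call begins.
- ticket.finish_job(): hands the job in; it is judged then, once.
The state is a dict: "time_s": time; "joints": joint angles; "joint_velocities": joint speeds; "effort": joint torques, N m; "tcp_pos": TCP position; "ee_rot": TCP orientation; "wrist_force": force on the tool from outside, world axes, zero at the start; "moment": the same for the moment, N m; "gripper_width": opening from 0.0 (shut) to 1.0 (fully open); "gripper_force": force on a finger pad.
Only numpy, scipy, OpenCV 4.12 (cv2) and the standard library are available. Lean on these libraries where they do the work, as an engineer would, in place of code of your own. Each camera call takes 0.05 s, during which the arm holds its last target. There are 200 camera calls.

## Working session

There is one attempt and no reset: what is moved stays moved. The work goes in short steps, Python scripts to look and compute and a tool call to move; the robot and the scene stay as the last step left them, time stands still between calls to the robot, and variables do not carry over. Pictures are saved under pics/ and viewed, at most 10 in all, crops included, and the job is handed in when it is done.

Besides the shell and the picture viewer there is one more tool, called after "Call:" as name(argument=value, ...) on one line, values as JSON. drive_tool: Moves the arm, as the interface text tells. Its arguments: {"type":"object","properties":{"moves":{"type":"array","items":{"type":"object","properties":{"delta_pos":{"type":"array","items":{"type":"number"}},"turn":{"type":"number"},"claw":{"type":"number"}}}}},"required":["moves"]}

```bash
mkdir -p pics; cat > h.py <<'E'
import numpy as np,cv2
from station import monitor,cams,ticket
def cap(n):
    c=cams.capture(n);np.savez(f'last_{n}.npz',**c);return c
def pts(c):
    d=c['range_z'];h,w=d.shape;f=h/2/np.tan(np.radians(c['vertical_fov'])/2)
    v,u=np.mgrid[:h,:w];P=np.stack([(u-c['cx'])/f*d,(v-c['cy'])/f*d,d],-1)
    E=np.array(c['extrinsics']);return P@E[:3,:3].T+E[:3,3]
E
python3 - <<'E'
from h import *
for n in('side','top'):
    c=cap(n);cv2.imwrite(f'pics/{n}0.png',cv2.resize(c['color'][:,:,::-1],(800,600),interpolation=cv2.INTER_CUBIC));print(n,c['vertical_fov'],c['cx'],c['cy'],np.round(c['extrinsics'],3))
s=monitor.sense();print(s)
E
```

```text
side 48.61145653472263 254.10786180583426 193.3890512154663 [[ 0.987 -0.121  0.102  0.452]
 [-0.158 -0.751  0.641 -0.734]
 [-0.001 -0.65  -0.76   0.88 ]
 [ 0.     0.     0.     1.   ]]
top 54.683591783315755 252.30173172396502 184.84963303525834 [[ 0.024 -0.997  0.071  0.491]
 [-0.999 -0.022  0.023 -0.075]
 [-0.022 -0.072 -0.997  1.013]
 [ 0.     0.     0.     1.   ]]
{'time_s': 0.1, 'joints': array([ 8.56341456e+01,  2.20862538e+01,  3.88755721e-01, -2.39720741e-02,
       -6.84111394e+01, -1.48182891e+01]), 'joint_velocities': array([-0.038957  , -0.0267746 ,  0.03695585,  0.12758769,  0.0365426 ,
        0.08320244]), 'effort': array([-5.59729251e-04, -3.91687524e+01,  1.87936020e+01,  4.23195764e+00,
        1.34506155e-02, -7.77788978e-05]), 'tcp_pos': array([0.20517493, 0.58980519, 0.22158138]), 'ee_rot': array([[ 9.44416657e-01, -3.28750505e-01, -5.32248330e-04],
       [-3.28750917e-01, -9.44414830e-01, -1.86093433e-03],
       [ 1.09119885e-04,  1.93247451e-03, -9.99998127e-01]]), 'wrist_force': array([ 0.24799522,  0.59894672, -0.30380493]), 'moment': array([-0.01018366,  0.03749705, -0.01241149]), 'gripper_force': 0.0, 'gripper_width': 1.0036879629876871}
```

View pics/side0.png

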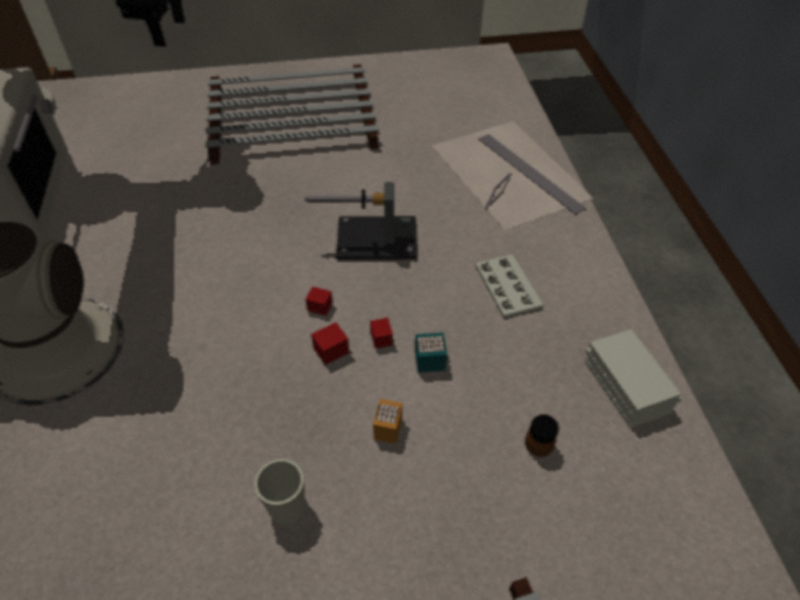

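View pics/top0.png

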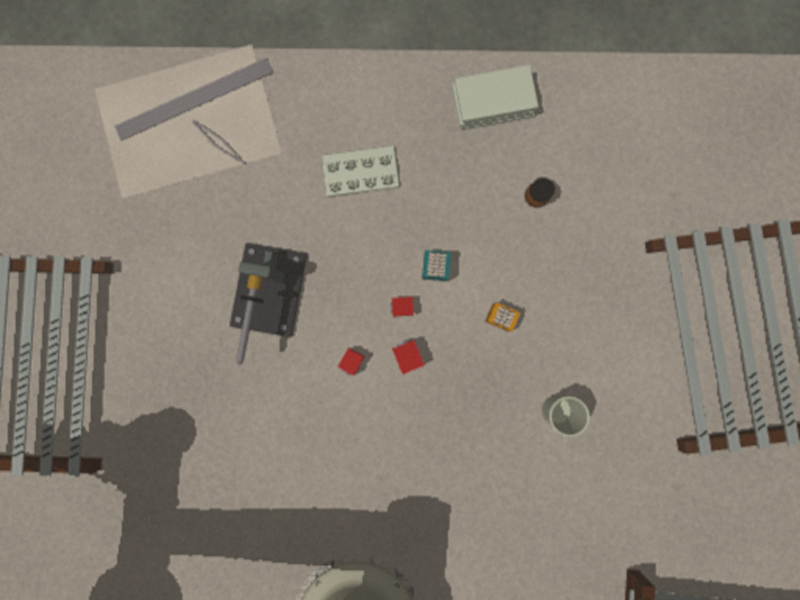

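The side view shows the stand rod from its tip at (307,199) to the upright at (388,205). The big red cap is at (330,343), the teal former at (431,352) and the amber one at (388,420). In the top view the rod tip is at (240,360), teal at (437,265), amber at (504,316) and the big cap at (408,356).

```bash
cat >> h.py <<'E'
def blob(c,kind,zmin=.03,zmax=.06,box=None):
    P=pts(c);hsv=cv2.cvtColor(c['color'],cv2.COLOR_RGB2HSV);H,S,V=hsv[...,0].astype(int),hsv[...,1],hsv[...,2]
    m={'red':(H<6)|(H>172),'teal':(H>80)&(H<100),'amber':(H>12)&(H<25)}[kind]&(S>110)
    m=m&(c['range_z']>0)
    if box is not None: m&=(abs(P[...,0]-box[0])<.05)&(abs(P[...,1]-box[1])<.05)
    return m,P
E
python3 - <<'E'
from h import *
t=dict(np.load('last_top.npz'));s=dict(np.load('last_side.npz'))
P=pts(t);
for k in('teal','amber','red'):
    m,P=blob(t,k)
    m=cv2.morphologyEx(m.astype(np.uint8),cv2.MORPH_CLOSE,np.ones((9,9)))
    n,l,st,_=cv2.connectedComponentsWithStats(m)
    for i in range(1,n):
        if st[i,4]<60: continue
        Q=P[(l==i)&(P[...,2]>.02)]
        if len(Q)<30: continue
        zt=np.percentile(Q[:,2],60);Q=Q[abs(Q[:,2]-zt)<.006]
        r=cv2.minAreaRect((Q[:,:2]*1000).astype(np.float32));print(k,len(Q),np.round(zt,4),np.round(r[0],1),np.round(r[1],1),round(r[2],1))
# rod
m=(P[...,2]>.085)&(P[...,2]<.125)&(abs(P[...,0]-.49)<.2)&(P[...,1]>.05)&(P[...,1]<.3)
Q=P[m];print(len(Q))
for x in np.arange(.36,.62,.01):
    q=Q[abs(Q[:,0]-x)<.005]
    if len(q):print(round(x,3),np.round([q[:,1].mean(),q[:,1].min(),q[:,1].max(),np.median(q[:,2]),q[:,2].max()],4),len(q))
im=t['color'][:,:,::-1];a=cv2.resize(im[190:245,205:280],(600,440),interpolation=cv2.INTER_CUBIC)
b=cv2.resize(s['color'][180:290,190:300,::-1],(600,600),interpolation=cv2.INTER_CUBIC)
cv2.imwrite('pics/capside.png',np.clip(b*1.8,0,255).astype(np.uint8))
E
```

```text
amber 64 0.1101 [562.4 167.9] [19.8 18.6] 80.2
amber 226 0.0446 [ 519.1 -235.2] [44.  33.8] 68.2
amber 24 0.0608 [  84.2 -453.9] [ 9.6 14.8] 84.7
red 158 0.0319 [533.  -66.1] [29.4 34.4] 1.4
red 266 0.0407 [448.3 -77.2] [45.4 39.5] 24.0
red 163 0.0316 [436.8  19.9] [30.6 37.2] 62.3
517
0.43 [0.1872 0.1846 0.1896 0.1034 0.1036] 3
0.44 [0.1861 0.1814 0.1924 0.105  0.108 ] 19
0.45 [0.185  0.1803 0.1911 0.1049 0.1067] 20
0.46 [0.183  0.1785 0.1889 0.1044 0.1086] 20
0.47 [0.1819 0.1769 0.1898 0.1047 0.1084] 21
0.48 [0.1804 0.1749 0.1869 0.1047 0.1082] 21
0.49 [0.1789 0.1733 0.1851 0.1052 0.1078] 21
0.5 [0.1772 0.1724 0.1831 0.1046 0.109 ] 20
0.51 [0.1756 0.1704 0.1828 0.1054 0.1083] 20
0.52 [0.1742 0.1689 0.1808 0.1046 0.1097] 20
0.53 [0.1699 0.1557 0.1788 0.1068 0.117 ] 32
0.54 [0.1718 0.1555 0.1874 0.1106 0.1206] 32
0.55 [0.1693 0.1596 0.179  0.1048 0.1128] 28
0.56 [0.1667 0.1579 0.1786 0.1089 0.1136] 38
0.57 [0.158  0.1419 0.1778 0.1115 0.1232] 58
0.58 [0.162  0.1403 0.189  0.1193 0.1234] 95
0.59 [0.1708 0.14   0.1897 0.1192 0.1236] 49
```

View pics/capside.png

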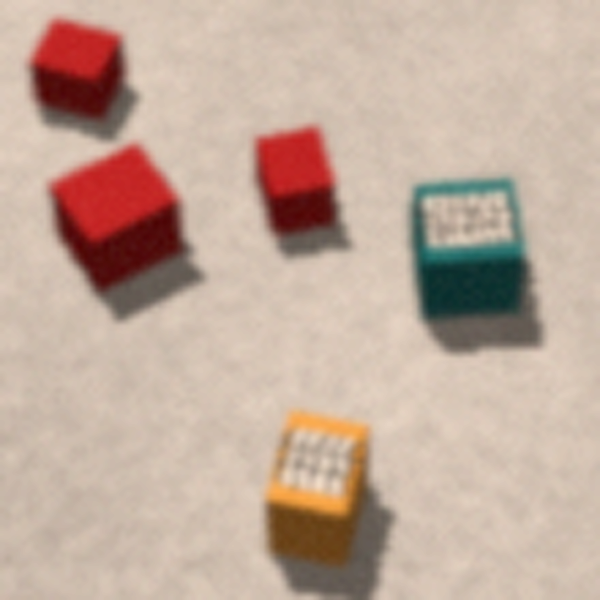

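The crop shows the big cap with its top centre near (115,190) and its left end face near (75,240) at a slant. I need more contrast to tell that end face, and I still need the teal and rod fits.

```bash
python3 - <<'E'
from h import *
t=dict(np.load('last_top.npz'));s=dict(np.load('last_side.npz'))
P=pts(t);Ps=pts(s)
# teal top: z band
for nm,p,c,z0 in (('teal',(.60,-.12),0,.044),('amber',(.519,-.235),0,.044),('cap',(.448,-.077),0,.04)):
  for n,PP in(('top',P),('side',Ps)):
    m=(abs(PP[...,0]-p[0])<.045)&(abs(PP[...,1]-p[1])<.045)&(abs(PP[...,2]-z0)<.005)
    n_,l,st,ce=cv2.connectedComponentsWithStats(m.astype(np.uint8));i=1+np.argmax(st[1:,4]);Q=PP[l==i]
    r=cv2.minAreaRect((Q[:,:2]*1000).astype(np.float32));print(nm,n,len(Q),np.round(np.median(Q[:,2]),4),np.round(r[0],1),np.round(r[1],1),round(r[2],1),np.round(Q[:,:2].mean(0),4))
for n,PP in(('top',P),('side',Ps)):
    m=(PP[...,2]>.09)&(PP[...,2]<.112)&(PP[...,0]>.42)&(PP[...,0]<.52)&(abs(PP[...,1]-.18)<.03)
    Q=PP[m];k=np.polyfit(Q[:,0],Q[:,1],1);print(n,len(Q),k,np.degrees(np.arctan(k[0])),np.polyval(k,.44),np.polyval(k,.5),'xmin',Q[:,0].min(),'z',np.percentile(Q[:,2],[5,50,95]))
    kz=np.polyfit(Q[:,0],Q[:,2],1);print('z fit',kz)
    a=np.array([-np.cos(np.arctan(k[0])),-np.sin(np.arctan(k[0]))])
    m=(PP[...,2]>.11)&(abs(PP[...,1]-.17)<.03)&(PP[...,0]>.5)&(PP[...,0]<.565);Q=PP[m];d=Q[:,:2]@a;print('disc',np.percentile(d,[0,10,50,90,100]),'tip',(PP[(PP[...,2]>.09)&(PP[...,0]>.42)&(PP[...,0]<.5)&(abs(PP[...,1]-.18)<.03)][:,:2]@a).max())
    m=(PP[...,2]>.116)&(PP[...,2]<.124)&(abs(PP[...,1]-.165)<.05)&(PP[...,0]>.565)&(PP[...,0]<.62);Q=PP[m];d=Q[:,:2]@a
    r=cv2.minAreaRect((Q[:,:2]*1000).astype(np.float32));print('upright',r,d.min(),d.max())
b=cv2.resize(s['color'][200:238,194:228,::-1],(510,570),interpolation=cv2.INTER_CUBIC).astype(float)
a=cv2.resize(t['color'][210:245,245:280,::-1],(280,280),interpolation=cv2.INTER_CUBIC)
b=np.clip(b*2.5,0,255).astype(np.uint8);b[:280,230+0:510]=np.clip(a.astype(float)*1.5,0,255) if False else b[:280,230:510]
cv2.imwrite('pics/capz.png',np.hstack([b,cv2.copyMakeBorder(np.clip(a*1.6,0,255).astype(np.uint8),0,290,0,0,cv2.BORDER_CONSTANT)]))
E
```

```text
teal top 292 0.0444 [ 604.3 -122.1] [44.6 45.4] 89.2 [ 0.6043 -0.1217]
teal side 291 0.0439 [ 603.5 -123.1] [48.3 46.3] 85.7 [ 0.6029 -0.1242]
amber top 225 0.0443 [ 519.2 -235.2] [44.  33.8] 68.0 [ 0.5192 -0.2348]
amber side 269 0.0441 [ 517.4 -236.2] [45.5 34.4] 68.8 [ 0.5172 -0.2374]
cap top 272 0.0403 [450.  -76.6] [48.9 39.8] 24.0 [ 0.4487 -0.0772]
cap side 263 0.0399 [446.7 -77.3] [47.2 44.3] 23.7 [ 0.4474 -0.0792]
top 175 [-0.14989692  0.2522831 ] -8.524989541499178 0.18632845462810665 0.1773346393147464 xmin 0.4344816352990995 z [0.1002991  0.10473411 0.1078735 ]
z fit [0.00487887 0.10221448]
disc [-0.53304344 -0.52879804 -0.50679677 -0.50305784 -0.50205614] tip -0.4015776786494454
upright ((581.731201171875, 165.83193969726562), (49.78189468383789, 17.817138671875), 81.67289733886719) -0.5596187560133109 -0.5417987693789084
side 127 [-0.14658249  0.24750295] -8.339170253392355 0.18300665421029289 0.17421170466965286 xmin 0.43266202262772147 z [0.09748231 0.10304979 0.1070607 ]
z fit [-0.00297351  0.10417507]
disc [-0.5347322  -0.53195916 -0.5072706  -0.50447726 -0.50435742] tip -0.4011430751586589
upright ((581.06396484375, 162.41583251953125), (48.785011291503906, 16.671310424804688), 81.4028091430664) -0.5598097626426559 -0.5430757766918173
```

View pics/capz.png

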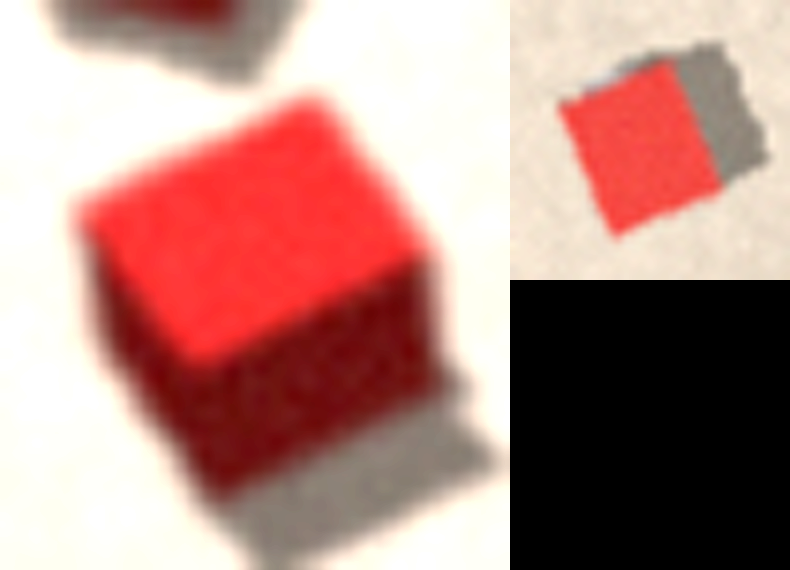

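The top crop shows a light steel-grey sliver on the cap's far (+x) end at (605,82), so its closed end points away from the robot. That leaves its open end facing the robot. I'll fetch the teal former first.

Call:
drive_tool(moves=[{"delta_pos":[0,0,0],"turn":-0.159,"claw":1},{"delta_pos":[0,0,0],"turn":-0.159,"claw":1},{"delta_pos":[30,50,0],"turn":0,"claw":1},{"delta_pos":[30,50,0],"turn":0,"claw":1},{"delta_pos":[30,50,0],"turn":0,"claw":1},{"delta_pos":[30,50,0],"turn":0,"claw":1},{"delta_pos":[30,50,0],"turn":0,"claw":1},{"delta_pos":[30,50,0],"turn":0,"claw":1},{"delta_pos":[30,50,0],"turn":0,"claw":1},{"delta_pos":[30,50,0],"turn":0,"claw":1},{"delta_pos":[30,50,0],"turn":0,"claw":1},{"delta_pos":[30,50,0],"turn":0,"claw":1}])

```text
time_s: 1.6
tcp_pos: [0.4974, 0.0835, 0.2224]
ee_rot: [[1.0, -0.017, -0.0], [-0.017, -1.0, 0.0], [-0.0, -0.0, -1.0]]
wrist_force: [1.2, 0.9, 0.5]
gripper_width: 0.997
gripper_force: 0.0
```

```bash
cat >> h.py <<'E'
def plan(x,y,z,psi=None):
    s=monitor.sense();R=s['ee_rot'];p=s['tcp_pos'];y0=np.degrees(np.arctan2(R[1,0],R[0,0]))
    psi=y0 if psi is None else psi
    c,sn=np.cos(np.radians(psi)),np.sin(np.radians(psi));d=np.array([x,y,z])-p
    print('t',round(s['time_s'],2),'p',np.round(p*1000,1),'yaw',round(y0,2),'z',np.round(R[:,2],4),'j',np.round(s['joints'],1),'F',np.round(s['wrist_force'],1),'g',round(s['gripper_width'],3),round(s['gripper_force'],1))
    print('turn',round(-np.radians(psi-y0),3),'then',np.round(1000*np.array([c*d[0]+sn*d[1],sn*d[0]-c*d[1],-d[2]]),1))
N=.2493;A=np.array([-.989,.147]);M=np.array([.147,.989]);HOME=-.516
def rod(along,off=0): return HOME*A+along*A+(N+off)*M
E
python3 -c "
from h import *
plan(.6035,-.1225,.1,-1)"
```

```text
t 1.6 p [497.4  83.5 222.4] yaw -0.95 z [-1.e-04  1.e-04 -1.e+00] j [ 28.   10.3 -16.1  -0.  -63.6  61.1] F [1.2 0.9 0.5] g 0.997 0.0
turn 0.001 then [109.7 204.2 122.4]
```

Call:
drive_tool(moves=[{"delta_pos":[27,49,20]},{"delta_pos":[27,49,20]},{"delta_pos":[27,49,20]},{"delta_pos":[20,49,20]},{"delta_pos":[0,0,40]},{"delta_pos":[0,0,0]},{"delta_pos":[0,0,0]}])

```text
invalid input
```

```bash
python3 -c "
from h import *
plan(.6035,-.1225,.012,-1)"
```

```text
t 1.6 p [497.4  83.5 222.4] yaw -0.95 z [-1.e-04  1.e-04 -1.e+00] j [ 28.   10.3 -16.1  -0.  -63.6  61.1] F [1.2 0.9 0.5] g 0.997 0.0
turn 0.001 then [109.7 204.2 210.4]
```

All fields are required in every row.

Call:
drive_tool(moves=[{"delta_pos":[27,49,20],"turn":0,"claw":1},{"delta_pos":[27,49,20],"turn":0,"claw":1},{"delta_pos":[27,49,20],"turn":0,"claw":1},{"delta_pos":[20,49,20],"turn":0,"claw":1},{"delta_pos":[0,0,40],"turn":0,"claw":1},{"delta_pos":[0,0,0],"turn":0,"claw":1},{"delta_pos":[0,0,0],"turn":0,"claw":1}])

```text
time_s: 2.48
tcp_pos: [0.5953, -0.112, 0.1037]
ee_rot: [[1.0, -0.016, 0.002], [-0.016, -1.0, -0.001], [0.002, 0.001, -1.0]]
wrist_force: [-0.3, 0.5, 0.3]
gripper_width: 1.001
gripper_force: 0.0
```

```bash
python3 -c "
from h import *
plan(.6035,-.1225,.012,-1)"
```

```text
t 2.48 p [ 595.3 -112.   103.7] yaw -0.89 z [ 1.5e-03 -6.0e-04 -1.0e+00] j [  4.7  26.2 -11.4   0.  -52.3  84.4] F [-0.3  0.5  0.3] g 1.001 0.0
turn 0.002 then [ 8.3 10.3 91.7]
```

Call:
drive_tool(moves=[{"delta_pos":[8,10,20],"turn":0,"claw":1},{"delta_pos":[0,0,40],"turn":0,"claw":1},{"delta_pos":[0,0,30],"turn":0,"claw":1},{"delta_pos":[0,0,2],"turn":0,"claw":0.3},{"delta_pos":[0,0,0],"turn":0,"claw":0.3},{"delta_pos":[0,0,0],"turn":0,"claw":0.3},{"delta_pos":[0,0,0],"turn":0,"claw":0.3},{"delta_pos":[0,0,0],"turn":0,"claw":0.3}])

```text
time_s: 3.48
tcp_pos: [0.6028, -0.1224, 0.0113]
ee_rot: [[1.0, -0.017, 0.001], [-0.017, -1.0, 0.0], [0.001, -0.0, -1.0]]
wrist_force: [-0.7, 0.8, 0.9]
gripper_width: 0.517
gripper_force: 0.4
```

```bash
python3 - <<'E'
from h import *
plan(*rod(.175),.12,-8.45)
E
```

```text
t 3.48 p [ 602.8 -122.4   11.3] yaw -0.96 z [ 1.3e-03  1.0e-04 -1.0e+00] j [  3.6  33.5 -14.6  -0.  -41.8  85.5] F [-0.7  0.8  0.9] g 0.517 0.4
turn 0.131 then [-273.2 -281.8 -108.7]
```

Call:
drive_tool(moves=[{"delta_pos":[0,0,0],"turn":0,"claw":0},{"delta_pos":[0,0,0],"turn":0,"claw":0},{"delta_pos":[0,0,-20],"turn":0,"claw":0},{"delta_pos":[0,0,-40],"turn":0,"claw":0},{"delta_pos":[0,0,-49],"turn":0.131,"claw":0},{"delta_pos":[-39,-40,0],"turn":0,"claw":0},{"delta_pos":[-39,-40,0],"turn":0,"claw":0},{"delta_pos":[-39,-40,0],"turn":0,"claw":0},{"delta_pos":[-39,-40,0],"turn":0,"claw":0},{"delta_pos":[-39,-40,0],"turn":0,"claw":0},{"delta_pos":[-39,-40,0],"turn":0,"claw":0},{"delta_pos":[-39,-40,0],"turn":0,"claw":0}])

```text
time_s: 4.97
tcp_pos: [0.3722, 0.1957, 0.1193]
ee_rot: [[0.989, -0.148, -0.0], [-0.148, -0.989, -0.0], [-0.0, 0.0, -1.0]]
wrist_force: [1.6, 0.8, -1.5]
gripper_width: 0.505
gripper_force: 29.7
```

Call:
drive_tool(moves=[{"delta_pos":[0,0,10],"turn":0,"claw":0},{"delta_pos":[0,0,10],"turn":0,"claw":0},{"delta_pos":[0,0,8],"turn":0,"claw":0},{"delta_pos":[0,0,0],"turn":0,"claw":0},{"delta_pos":[0,0,0],"turn":0,"claw":0}])

```text
time_s: 5.6
tcp_pos: [0.3741, 0.1941, 0.0915]
ee_rot: [[0.989, -0.149, 0.0], [-0.149, -0.989, -0.0], [0.0, 0.0, -1.0]]
wrist_force: [-0.5, 0.0, -1.6]
gripper_width: 0.502
gripper_force: 29.7
```

```bash
python3 - <<'E'
from h import *
plan(*rod(.175),.09,-8.45)
t=cap('top');s=cap('side')
cv2.imwrite('pics/a.png',np.clip(np.hstack([cv2.resize(t['color'][150:260,120:220,::-1],(400,440),interpolation=2),cv2.resize(s['color'][90:190,140:240,::-1],(400,440),interpolation=2)])*1.6,0,255).astype(np.uint8))
for n,c in(('top',t),('side',s)):
    P=pts(c);m=(abs(P[...,2]-.1222)<.006)&(abs(P[...,0]-.338)<.04)&(abs(P[...,1]-.2)<.04)
    Q=P[m];r=cv2.minAreaRect((Q[:,:2]*1000).astype(np.float32));print(n,len(Q),np.round(np.median(Q[:,2]),4),r)
    m=(P[...,2]>.09)&(P[...,2]<.112)&(P[...,0]>.43)&(P[...,0]<.52)&(abs(P[...,1]-.18)<.03)
    Q=P[m];k=np.polyfit(Q[:,0],Q[:,1],1);print(n,len(Q),k,np.polyval(k,.44))
E
```

```text
t 5.6 p [374.1 194.1  91.5] yaw -8.56 z [ 0.e+00 -1.e-04 -1.e+00] j [ 49.7  11.4 -37.3   0.  -41.4  31.7] F [-0.5  0.  -1.6] g 0.502 29.7
turn -0.002 then [-0.6 -2.3  1.5]
top 32 0.1252 ((364.9103088378906, 188.09500122070312), (6.604267120361328, 25.659353256225586), 79.68339538574219)
top 174 [-0.15021349  0.25246789] 0.18637395010685795
side 0 nan ((0.0, 0.0), (0.0, 0.0), 0.0)
side 126 [-0.1481894   0.24842957] 0.18322623212576866
  return _methods._mean(a, axis=axis, dtype=dtype,
  ret = ret.dtype.type(ret / rcount)
```

View pics/a.png

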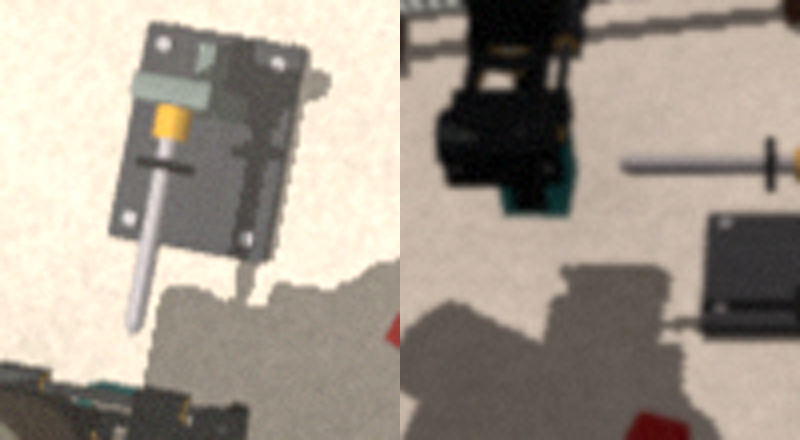

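Call:
drive_tool(moves=[{"delta_pos":[0,-2.3,2],"turn":0,"claw":0},{"delta_pos":[10,0,0],"turn":0,"claw":0},{"delta_pos":[10,0,0],"turn":0,"claw":0},{"delta_pos":[8,0,0],"turn":0,"claw":0},{"delta_pos":[0,0,0],"turn":0,"claw":0},{"delta_pos":[0,0,0],"turn":0,"claw":0}])

```text
time_s: 6.45
tcp_pos: [0.4015, 0.1926, 0.0894]
ee_rot: [[0.989, -0.148, -0.0], [-0.148, -0.989, -0.0], [-0.0, 0.0, -1.0]]
wrist_force: [-0.1, -0.4, -0.7]
gripper_width: 0.504
gripper_force: 29.7
```

```bash
python3 - <<'E'
from h import *
plan(*rod(.055),.0893,-8.45)
E
```

```text
t 6.45 p [401.5 192.6  89.4] yaw -8.49 z [-5.e-04 -3.e-04 -1.e+00] j [ 46.6  13.7 -34.3  -0.  -42.   34.9] F [-0.1 -0.4 -0.7] g 0.504 29.7
turn -0.001 then [92.1  0.2  0.1]
```

The picture shows the teal block held at (540,190) on the right, level with the rod tip at (622,165). I'll thread it gently.

Call:
drive_tool(moves=[{"delta_pos":[5,0,0],"turn":0,"claw":0},{"delta_pos":[5,0,0],"turn":0,"claw":0},{"delta_pos":[5,0,0],"turn":0,"claw":0},{"delta_pos":[5,0,0],"turn":0,"claw":0},{"delta_pos":[0,0,0],"turn":0,"claw":0}])

```text
time_s: 7.08
tcp_pos: [0.4218, 0.1898, 0.0895]
ee_rot: [[0.989, -0.148, 0.0], [-0.148, -0.989, 0.0], [0.0, -0.0, -1.0]]
wrist_force: [-0.2, 0.5, -1.7]
gripper_width: 0.508
gripper_force: 29.7
```

Call:
drive_tool(moves=[{"delta_pos":[5,0,0],"turn":0,"claw":0},{"delta_pos":[5,0,0],"turn":0,"claw":0},{"delta_pos":[0,0,0],"turn":0,"claw":0}])

```text
time_s: 7.45
tcp_pos: [0.4317, 0.1884, 0.0895]
ee_rot: [[0.989, -0.148, 0.0], [-0.148, -0.989, -0.0], [0.0, 0.0, -1.0]]
wrist_force: [0.4, 0.6, -1.3]
gripper_width: 0.507
gripper_force: 29.7
```

Call:
drive_tool(moves=[{"delta_pos":[7,0,0],"turn":0,"claw":0},{"delta_pos":[7,0,0],"turn":0,"claw":0},{"delta_pos":[7,0,0],"turn":0,"claw":0},{"delta_pos":[7,0,0],"turn":0,"claw":0},{"delta_pos":[0,0,0],"turn":0,"claw":0}])

```text
time_s: 8.07
tcp_pos: [0.4595, 0.1842, 0.0894]
ee_rot: [[0.989, -0.148, 0.0], [-0.148, -0.989, -0.0], [0.0, 0.0, -1.0]]
wrist_force: [-0.2, -0.0, -1.2]
gripper_width: 0.503
gripper_force: 29.7
```

Call:
drive_tool(moves=[{"delta_pos":[7,0,0],"turn":0,"claw":0},{"delta_pos":[7,0,0],"turn":0,"claw":0},{"delta_pos":[7,0,0],"turn":0,"claw":0},{"delta_pos":[7,0,0],"turn":0,"claw":0},{"delta_pos":[7,0,0],"turn":0,"claw":0},{"delta_pos":[5,0,0],"turn":0,"claw":0},{"delta_pos":[0,0,0],"turn":0,"claw":0},{"delta_pos":[0,0,0],"turn":0,"claw":0}])

```text
time_s: 9.07
tcp_pos: [0.4984, 0.1783, 0.0895]
ee_rot: [[0.989, -0.147, -0.0], [-0.147, -0.989, -0.0], [-0.0, 0.0, -1.0]]
wrist_force: [0.1, -0.3, -1.3]
gripper_width: 0.507
gripper_force: 29.7
```

```bash
python3 - <<'E'
from h import *
plan(*rod(.042),.0893,-8.45)
E
```

```text
t 9.07 p [498.4 178.3  89.5] yaw -8.47 z [-4.e-04 -1.e-04 -1.e+00] j [ 37.3  20.8 -23.1  -0.  -46.1  44.3] F [ 0.1 -0.3 -1.3] g 0.507 29.7
turn -0.0 then [7.2 0.4 0.2]
```

Call:
drive_tool(moves=[{"delta_pos":[4,0,0],"turn":0,"claw":0},{"delta_pos":[4,0,0],"turn":0,"claw":0},{"delta_pos":[0,0,1],"turn":0,"claw":0},{"delta_pos":[0,0,0],"turn":0,"claw":0}])

```text
time_s: 9.57
tcp_pos: [0.5065, 0.1772, 0.0884]
ee_rot: [[0.989, -0.147, -0.0], [-0.147, -0.989, -0.0], [-0.0, 0.0, -1.0]]
wrist_force: [-0.5, 0.3, -0.5]
gripper_width: 0.504
gripper_force: 29.7
```

Call:
drive_tool(moves=[{"delta_pos":[0,0,0],"turn":0,"claw":0.6},{"delta_pos":[0,0,0],"turn":0,"claw":0.8},{"delta_pos":[0,0,0],"turn":0,"claw":1},{"delta_pos":[0,0,0],"turn":0,"claw":1},{"delta_pos":[0,0,0],"turn":0,"claw":1},{"delta_pos":[0,0,-30],"turn":0,"claw":1},{"delta_pos":[0,0,-50],"turn":0,"claw":1},{"delta_pos":[0,0,-20],"turn":0,"claw":1}])

```text
time_s: 10.58
tcp_pos: [0.5078, 0.1779, 0.1917]
ee_rot: [[0.989, -0.147, 0.005], [-0.147, -0.989, 0.003], [0.004, -0.003, -1.0]]
wrist_force: [0.5, 0.2, -0.4]
gripper_width: 0.996
gripper_force: 0.0
```

```bash
python3 - <<'E'
from h import *
plan(.5185,-.2355,.12,-21.8)
E
```

```text
t 10.57 p [507.8 177.9 191.7] yaw -8.45 z [ 0.0047  0.0025 -1.    ] j [ 36.6  14.9 -14.7   0.1 -60.1  44.9] F [ 0.5  0.2 -0.4] g 0.996 0.0
turn 0.233 then [163.4 379.8  71.7]
```

Call:
drive_tool(moves=[{"delta_pos":[0,0,0],"turn":0.117,"claw":1},{"delta_pos":[0,0,0],"turn":0.116,"claw":1},{"delta_pos":[20,47,0],"turn":0,"claw":1},{"delta_pos":[20,47,0],"turn":0,"claw":1},{"delta_pos":[20,47,0],"turn":0,"claw":1},{"delta_pos":[20,47,0],"turn":0,"claw":1},{"delta_pos":[20,47,0],"turn":0,"claw":1},{"delta_pos":[20,47,0],"turn":0,"claw":1},{"delta_pos":[20,47,30],"turn":0,"claw":1},{"delta_pos":[20,47,30],"turn":0,"claw":1},{"delta_pos":[0,0,0],"turn":0,"claw":1},{"delta_pos":[0,0,0],"turn":0,"claw":1}])

```text
time_s: 12.08
tcp_pos: [0.5155, -0.2314, 0.1287]
ee_rot: [[0.928, -0.372, 0.0], [-0.372, -0.928, -0.0], [0.0, 0.0, -1.0]]
wrist_force: [0.8, -0.8, 0.1]
gripper_width: 0.999
gripper_force: 0.0
```

```bash
python3 - <<'E'
from h import *
plan(.5185,-.2355,.014,-21.8)
t=cap('top');P=pts(t)
m=(P[...,2]>.117)&(P[...,2]<.128)&(abs(P[...,0]-.507)<.045)&(abs(P[...,1]-.177)<.04);Q=P[m];d=Q[:,:2]@A-HOME
r=cv2.minAreaRect((Q[:,:2]*1000).astype(np.float32));print(r,np.percentile(d,[1,50,99]),'n',np.median(Q[:,:2]@M)-N,np.median(Q[:,2]))
E
```

```text
t 12.07 p [ 515.5 -231.4  128.7] yaw -21.84 z [ 2.e-04 -2.e-04 -1.e+00] j [ -7.7  21.2 -15.6   0.  -53.3  75.9] F [ 0.8 -0.8  0.1] g 0.999 0.0
turn -0.001 then [  4.3   2.7 114.7]
((512.0838623046875, 175.50225830078125), (44.31892395019531, 54.19788360595703), 81.00770568847656) [0.01165193 0.03874345 0.06180669] n -0.00022942595463051885 0.12086987512434577
```

Call:
drive_tool(moves=[{"delta_pos":[4,3,20],"turn":0,"claw":1},{"delta_pos":[0,0,40],"turn":0,"claw":1},{"delta_pos":[0,0,35],"turn":0,"claw":1},{"delta_pos":[0,0,19],"turn":0,"claw":1},{"delta_pos":[0,0,0],"turn":0,"claw":0.3},{"delta_pos":[0,0,0],"turn":0,"claw":0},{"delta_pos":[0,0,0],"turn":0,"claw":0},{"delta_pos":[0,0,0],"turn":0,"claw":0},{"delta_pos":[0,0,0],"turn":0,"claw":0},{"delta_pos":[0,0,0],"turn":0,"claw":0},{"delta_pos":[0,0,0],"turn":0,"claw":0}])

```text
time_s: 13.5
tcp_pos: [0.5181, -0.2357, 0.015]
ee_rot: [[0.928, -0.372, 0.0], [-0.372, -0.928, -0.0], [0.0, 0.0, -1.0]]
wrist_force: [-0.1, 1.3, 4.0]
gripper_width: 0.502
gripper_force: 30.0
```

```bash
python3 - <<'E'
from h import *
plan(*rod(.160),.12,-8.45)
E
```

```text
t 13.5 p [ 518.1 -235.7   15. ] yaw -21.81 z [ 4.e-04 -2.e-04 -1.e+00] j [ -8.2  29.9 -21.3   0.  -38.8  76.3] F [-0.1  1.3  4. ] g 0.502 30.0
turn -0.233 then [-191.1 -406.2 -105. ]
```

Call:
drive_tool(moves=[{"delta_pos":[0,0,-25],"turn":0,"claw":0},{"delta_pos":[0,0,-50],"turn":0,"claw":0},{"delta_pos":[0,0,-30],"turn":-0.117,"claw":0},{"delta_pos":[0,0,0],"turn":-0.116,"claw":0},{"delta_pos":[-25,-50,0],"turn":0,"claw":0},{"delta_pos":[-25,-50,0],"turn":0,"claw":0},{"delta_pos":[-25,-50,0],"turn":0,"claw":0},{"delta_pos":[-25,-50,0],"turn":0,"claw":0},{"delta_pos":[-25,-50,0],"turn":0,"claw":0},{"delta_pos":[-25,-50,0],"turn":0,"claw":0},{"delta_pos":[-25,-50,0],"turn":0,"claw":0},{"delta_pos":[-25,-50,0],"turn":0,"claw":0}])

```text
time_s: 15.0
tcp_pos: [0.378, 0.191, 0.1195]
ee_rot: [[0.989, -0.147, 0.0], [-0.147, -0.989, 0.0], [0.0, -0.0, -1.0]]
wrist_force: [0.1, 0.2, -0.8]
gripper_width: 0.505
gripper_force: 30.0
```

Call:
drive_tool(moves=[{"delta_pos":[0,-6,10],"turn":0,"claw":0},{"delta_pos":[0,0,10],"turn":0,"claw":0},{"delta_pos":[0,0,7],"turn":0,"claw":0},{"delta_pos":[0,0,0],"turn":0,"claw":0},{"delta_pos":[0,0,0],"turn":0,"claw":0}])

```text
time_s: 15.62
tcp_pos: [0.3802, 0.1948, 0.0926]
ee_rot: [[0.989, -0.149, 0.0], [-0.149, -0.989, 0.0], [0.0, -0.0, -1.0]]
wrist_force: [-0.2, -0.1, -1.3]
gripper_width: 0.504
gripper_force: 30.0
```

```bash
python3 - <<'E'
from h import *
plan(*rod(.082),.093,-8.45)
E
```

```text
t 15.62 p [380.2 194.8  92.6] yaw -8.55 z [ 2.e-04  0.e+00 -1.e+00] j [ 49.1  11.8 -36.5   0.  -41.8  32.3] F [-0.2 -0.1 -1.3] g 0.504 30.0
turn -0.002 then [86.5 -0.7 -0.4]
```

Call:
drive_tool(moves=[{"delta_pos":[10,-0.7,0],"turn":0,"claw":0},{"delta_pos":[10,0,0],"turn":0,"claw":0},{"delta_pos":[10,0,0],"turn":0,"claw":0},{"delta_pos":[5,0,0],"turn":0,"claw":0},{"delta_pos":[5,0,0],"turn":0,"claw":0},{"delta_pos":[5,0,0],"turn":0,"claw":0},{"delta_pos":[0,0,0],"turn":0,"claw":0}])

```text
time_s: 16.5
tcp_pos: [0.4247, 0.1895, 0.0925]
ee_rot: [[0.989, -0.148, 0.0], [-0.148, -0.989, 0.0], [0.0, -0.0, -1.0]]
wrist_force: [-0.4, 0.1, -0.8]
gripper_width: 0.504
gripper_force: 30.0
```

Call:
drive_tool(moves=[{"delta_pos":[5,0,0],"turn":0,"claw":0},{"delta_pos":[5,0,0],"turn":0,"claw":0},{"delta_pos":[5,0,0],"turn":0,"claw":0},{"delta_pos":[0,0,0],"turn":0,"claw":0}])

```text
time_s: 17.0
tcp_pos: [0.4397, 0.1873, 0.0925]
ee_rot: [[0.989, -0.148, 0.0], [-0.148, -0.989, 0.0], [0.0, -0.0, -1.0]]
wrist_force: [0.3, -0.1, -0.2]
gripper_width: 0.505
gripper_force: 30.0
```

Call:
drive_tool(moves=[{"delta_pos":[6,0,0],"turn":0,"claw":0},{"delta_pos":[6,0,0],"turn":0,"claw":0},{"delta_pos":[6,0,0],"turn":0,"claw":0},{"delta_pos":[4,0,0],"turn":0,"claw":0},{"delta_pos":[0,0,1],"turn":0,"claw":0},{"delta_pos":[0,0,0],"turn":0,"claw":0}])

```text
time_s: 17.75
tcp_pos: [0.4611, 0.1841, 0.0916]
ee_rot: [[0.989, -0.147, 0.0], [-0.147, -0.989, 0.0], [0.0, -0.0, -1.0]]
wrist_force: [0.0, -0.1, -0.2]
gripper_width: 0.498
gripper_force: 30.0
```

```bash
python3 - <<'E'
from h import *
plan(*rod(.086),.092,-8.45)
E
```

```text
t 17.75 p [461.1 184.1  91.6] yaw -8.47 z [ 1.e-04  2.e-04 -1.e+00] j [ 40.5  17.9 -27.5  -0.  -44.6  41. ] F [ 0.  -0.1 -0.2] g 0.498 30.0
turn -0.0 then [ 0.9  0.6 -0.4]
```

Call:
drive_tool(moves=[{"delta_pos":[0,0,0],"turn":0,"claw":0.6},{"delta_pos":[0,0,0],"turn":0,"claw":0.8},{"delta_pos":[0,0,0],"turn":0,"claw":1},{"delta_pos":[0,0,0],"turn":0,"claw":1},{"delta_pos":[0,0,0],"turn":0,"claw":1},{"delta_pos":[0,0,-30],"turn":0,"claw":1},{"delta_pos":[0,0,-50],"turn":0,"claw":1},{"delta_pos":[0,0,-20],"turn":0,"claw":1},{"delta_pos":[0,50,0],"turn":0,"claw":1},{"delta_pos":[0,50,0],"turn":0,"claw":1},{"delta_pos":[0,50,0],"turn":0,"claw":1},{"delta_pos":[0,50,0],"turn":0,"claw":1}])

```text
time_s: 19.25
tcp_pos: [0.4311, -0.0152, 0.1918]
ee_rot: [[0.989, -0.147, 0.001], [-0.147, -0.989, 0.0], [0.001, -0.0, -1.0]]
wrist_force: [1.1, 0.2, 0.9]
gripper_width: 1.002
gripper_force: 0.0
```

Call:
drive_tool(moves=[{"delta_pos":[0,0,0],"turn":0.184,"claw":1},{"delta_pos":[0,0,0],"turn":0.184,"claw":1},{"delta_pos":[0,0,0],"turn":0.184,"claw":1},{"delta_pos":[0,0,0],"turn":0.184,"claw":1},{"delta_pos":[0,0,0],"turn":0.184,"claw":1},{"delta_pos":[0,0,0],"turn":0.184,"claw":1},{"delta_pos":[0,0,0],"turn":0.184,"claw":1},{"delta_pos":[0,0,0],"turn":0.184,"claw":1},{"delta_pos":[0,0,0],"turn":0.184,"claw":1},{"delta_pos":[0,0,0],"turn":0.184,"claw":1},{"delta_pos":[0,0,0],"turn":0.184,"claw":1},{"delta_pos":[0,0,0],"turn":0.184,"claw":1}])

```text
time_s: 20.75
tcp_pos: [0.4315, -0.0138, 0.1916]
ee_rot: [[-0.711, -0.703, -0.0], [-0.703, 0.711, 0.0], [-0.0, 0.0, -1.0]]
wrist_force: [-0.7, 0.7, -1.1]
gripper_width: 1.001
gripper_force: 0.0
```

Call:
drive_tool(moves=[{"delta_pos":[0,0,0],"turn":0.184,"claw":1},{"delta_pos":[0,0,0],"turn":0.182,"claw":1},{"delta_pos":[0,0,0],"turn":0,"claw":1},{"delta_pos":[0,0,0],"turn":0,"claw":1}])

```text
time_s: 21.25
tcp_pos: [0.4316, -0.0138, 0.1916]
ee_rot: [[-0.912, -0.41, 0.0], [-0.41, 0.912, 0.0], [-0.0, -0.0, -1.0]]
wrist_force: [0.9, 0.2, -0.4]
gripper_width: 1.001
gripper_force: 0.0
```

```bash
python3 - <<'E'
from h import *
plan(.448,-.0772,.012,-156)
t=cap('top');P=pts(t)
m=(P[...,2]>.117)&(P[...,2]<.128)&(P[...,0]>.4)&(P[...,0]<.56)&(abs(P[...,1]-.18)<.045);Q=P[m];d=Q[:,:2]@A-HOME
print(np.percentile(d,[1,50,99]),'n',[np.round(np.median((Q[:,:2]@M-N)[abs(d-k)<.01]),4) for k in(.04,.085)],np.median(Q[:,2]))
cv2.imwrite('pics/b.png',np.clip(cv2.resize(t['color'][150:240,140:280,::-1],(700,450),interpolation=2)*1.6,0,255).astype(np.uint8))
E
```

```text
t 21.25 p [431.6 -13.8 191.6] yaw -155.8 z [ 1.e-04  0.e+00 -1.e+00] j [ 19.9   4.5 -27.8   0.  -57.6 -85.7] F [ 0.9  0.2 -0.4] g 1.001 0.0
turn 0.004 then [ 10.8 -64.6 179.6]
[0.01263753 0.05573017 0.10251732] n [np.float64(-0.0001), np.float64(-0.0005)] 0.1208568909735862
```

View pics/b.png

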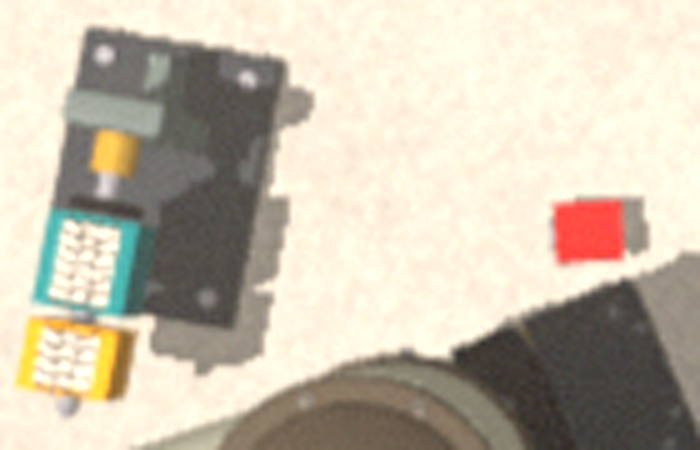

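The picture shows teal at (90,260) and amber at (75,360) threaded, with the rod tip at (68,405). Now for the cap.

Call:
drive_tool(moves=[{"delta_pos":[5,-32,40],"turn":0.004,"claw":1},{"delta_pos":[6,-33,40],"turn":0,"claw":1},{"delta_pos":[0,0,40],"turn":0,"claw":1},{"delta_pos":[0,0,40],"turn":0,"claw":1},{"delta_pos":[0,0,19],"turn":0,"claw":1},{"delta_pos":[0,0,0],"turn":0,"claw":0.3},{"delta_pos":[0,0,0],"turn":0,"claw":0},{"delta_pos":[0,0,0],"turn":0,"claw":0},{"delta_pos":[0,0,0],"turn":0,"claw":0},{"delta_pos":[0,0,0],"turn":0,"claw":0},{"delta_pos":[0,0,0],"turn":0,"claw":0},{"delta_pos":[0,0,0],"turn":0,"claw":0}])

```text
time_s: 22.8
tcp_pos: [0.4481, -0.0776, 0.0129]
ee_rot: [[-0.915, -0.404, 0.0], [-0.404, 0.915, 0.0], [-0.0, -0.0, -1.0]]
wrist_force: [-2.3, 1.2, 4.5]
gripper_width: 0.459
gripper_force: 30.0
```

Call:
drive_tool(moves=[{"delta_pos":[0,0,0],"turn":0,"claw":0},{"delta_pos":[0,0,0],"turn":0,"claw":0}])

```text
time_s: 23.05
tcp_pos: [0.4481, -0.0776, 0.0129]
ee_rot: [[-0.915, -0.404, 0.0], [-0.404, 0.915, 0.0], [-0.0, -0.0, -1.0]]
wrist_force: [-1.1, 1.1, 5.7]
gripper_width: 0.457
gripper_force: 30.0
```

Call:
drive_tool(moves=[{"delta_pos":[0,0,-25],"turn":0,"claw":0},{"delta_pos":[0,0,-50],"turn":0,"claw":0},{"delta_pos":[0,0,-45],"turn":0,"claw":0},{"delta_pos":[0,0,0],"turn":-0.184,"claw":0},{"delta_pos":[0,0,0],"turn":-0.184,"claw":0},{"delta_pos":[0,0,0],"turn":-0.184,"claw":0},{"delta_pos":[0,0,0],"turn":-0.184,"claw":0},{"delta_pos":[0,0,0],"turn":-0.184,"claw":0},{"delta_pos":[0,0,0],"turn":-0.184,"claw":0},{"delta_pos":[0,0,0],"turn":-0.184,"claw":0}])

```text
time_s: 24.3
tcp_pos: [0.4474, -0.0777, 0.1319]
ee_rot: [[0.138, -0.99, -0.001], [-0.99, -0.138, 0.0], [-0.0, 0.001, -1.0]]
wrist_force: [-0.9, 0.4, -1.3]
gripper_width: 0.45
gripper_force: 30.0
```

```bash
python3 - <<'E'
from h import *
plan(*rod(.16),.12,-8.45)
s=cap('side')
R=s['extrinsics'];p=np.linalg.inv(R)@np.array([.448,-.09,.14,1]);f=192/np.tan(np.radians(s['vertical_fov'])/2);u=int(s['cx']+f*p[0]/p[2]);v=int(s['cy']+f*p[1]/p[2]);print(u,v)
cv2.imwrite('pics/c.png',np.clip(cv2.resize(s['color'][v-25:v+25,u-25:u+25,::-1],(500,500),interpolation=2)*2.0,0,255).astype(np.uint8))
E
```

```text
t 24.3 p [447.4 -77.7 131.9] yaw -82.05 z [-0.0013  0.     -1.    ] j [ 10.7  10.9 -30.1  -0.  -49.1  -2.8] F [-0.9  0.4 -1.3] g 0.45 30.0
turn -1.285 then [ -98.  -260.4   11.9]
208 192
```

View pics/c.png

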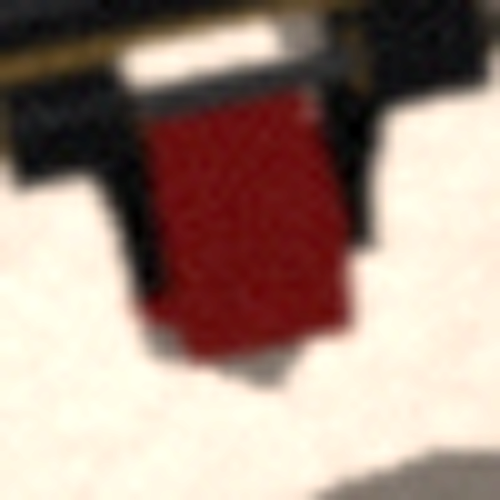

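The picture shows a plain dark red face at (250,220) with no steel disc on it, and the hole is hard to see. I'll check the depth.

```bash
python3 - <<'E'
from h import *
s=dict(np.load('last_side.npz'));P=pts(s)
np.set_printoptions(linewidth=200)
print(np.round(P[178:204:2,196:222:2,1]*1000).astype(int));print(s['color'][178:204:2,196:222:2,0])
E
```

```text
[[-121 -113 -113 -111  -62  -64  -63  -65  -65  -64  -85  -86 -112]
 [-120  -64  -68  -67  -69  -70  -69  -70  -71 -734  -85  -87  -84]
 [-119  -91  -75  -74  -72  -75  -75  -77  -76  -79  -80  -85  -85]
 [ -91  -92  -80  -81  -79  -82  -82  -83  -84  -86  -86  -83  -85]
 [ -93  -90  -85  -86  -87  -86  -87  -90  -88  -90  -89  -84  -87]
 [ -92  -92  -93  -91  -93  -94  -94  -93  -97  -95  -96  -84  -84]
 [ -95  -92  -97  -97  -98  -98  -99  -99  -99  -99  -97  -85  -86]
 [ -93  -92 -103 -102 -104 -104 -100  -99 -100 -100 -100   30   28]
 [ -93  -90  -96 -101 -103 -101  -89  -90  -96  -99  -98  -99   22]
 [  15  -94  -89 -104 -104 -101  -93  -95  -97  -99 -101  -99   14]
 [  18   12   10 -102 -102 -102  -99  -99 -100  -97  -99  -98    8]
 [  11    8    9 -104 -101 -104 -102 -101 -100  -98  -99    0   -1]
 [   5    5    0 -103 -104 -101 -102   -1   -6   -3   -4   -8   -8]]
[[ 22  30  35  40  46  49  52  54  56  52   7   8  20]
 [ 18  45  53  53  52  54  53  53  53  40  11   0  39]
 [ 11  39  53  54  54  53  53  52  53  49  16   7  60]
 [  7  36  53  55  56  55  53  53  54  50  28   5  82]
 [  5  33  54  53  52  52  53  55  53  53  41  12  88]
 [  2  26  52  54  53  51  53  54  55  53  51  17  82]
 [  6  16  50  54  53  52  53  53  53  52  50  24  82]
 [ 22  12  46  52  54  53  51  52  53  54  54  83 117]
 [ 45  11  40  55  52  52  54  54  52  53  58 109 137]
 [ 66  26  44  54  53  52  52  54  54  54  55 103 132]
 [ 99  55  52  52  53  53  56  56  53  54  54  99 132]
 [122  69  58  53  54  54  53  51  56  76  95 122 135]
 [132  96  75  63  58  59  60  64  81 131 136 136 134]]
```

The depth image shows a pocket in that face, at y about -90 mm against -100 mm around it. So the open end leads along tool +x. I'll finish the turn and line up.

Call:
drive_tool(moves=[{"delta_pos":[0,0,0],"turn":-0.184,"claw":0},{"delta_pos":[0,0,0],"turn":-0.184,"claw":0},{"delta_pos":[0,0,0],"turn":-0.184,"claw":0},{"delta_pos":[0,0,0],"turn":-0.184,"claw":0},{"delta_pos":[0,0,0],"turn":-0.184,"claw":0},{"delta_pos":[0,0,0],"turn":-0.184,"claw":0},{"delta_pos":[0,0,0],"turn":-0.181,"claw":0},{"delta_pos":[-38,-45,0],"turn":0,"claw":0},{"delta_pos":[-38,-45,0],"turn":0,"claw":0},{"delta_pos":[-32,-45,0],"turn":0,"claw":0},{"delta_pos":[0,-45,0],"turn":0,"claw":0},{"delta_pos":[0,-45,0],"turn":0,"claw":0}])

```text
time_s: 25.85
tcp_pos: [0.3749, 0.1626, 0.1326]
ee_rot: [[0.988, -0.154, 0.0], [-0.154, -0.988, 0.0], [0.0, -0.0, -1.0]]
wrist_force: [0.4, 0.4, -0.3]
gripper_width: 0.454
gripper_force: 30.0
```

Call:
drive_tool(moves=[{"delta_pos":[0,-35,10],"turn":0,"claw":0},{"delta_pos":[0,0,15],"turn":0,"claw":0},{"delta_pos":[0,0,14],"turn":0,"claw":0},{"delta_pos":[0,0,0],"turn":0,"claw":0},{"delta_pos":[0,0,0],"turn":0,"claw":0}])

```text
time_s: 26.48
tcp_pos: [0.381, 0.1958, 0.0938]
ee_rot: [[0.988, -0.153, 0.0], [-0.153, -0.988, 0.0], [0.0, -0.0, -1.0]]
wrist_force: [0.5, -0.3, -1.1]
gripper_width: 0.455
gripper_force: 30.0
```

```bash
python3 - <<'E'
from h import *
plan(*rod(.138),.0928,-8.45)
E
```

```text
t 26.48 p [381.  195.8  93.8] yaw -8.81 z [ 4.e-04  2.e-04 -1.e+00] j [ 49.1  11.7 -36.2   0.  -42.   32.1] F [ 0.5 -0.3 -1.1] g 0.455 30.0
turn -0.006 then [29.9  0.5  1. ]
```

Call:
drive_tool(moves=[{"delta_pos":[8,0.4,1],"turn":-0.005,"claw":0},{"delta_pos":[8,0,0],"turn":0,"claw":0},{"delta_pos":[5,0,0],"turn":0,"claw":0},{"delta_pos":[5,0,0],"turn":0,"claw":0},{"delta_pos":[4,0,0],"turn":0,"claw":0},{"delta_pos":[4,0,0],"turn":0,"claw":0},{"delta_pos":[0,0,0],"turn":0,"claw":0}])

```text
time_s: 27.35
tcp_pos: [0.4146, 0.1903, 0.0925]
ee_rot: [[0.989, -0.148, 0.0], [-0.148, -0.989, 0.0], [0.0, -0.0, -1.0]]
wrist_force: [1.4, 0.4, -1.3]
gripper_width: 0.454
gripper_force: 30.0
```

Call:
drive_tool(moves=[{"delta_pos":[3,0,0],"turn":0,"claw":0},{"delta_pos":[3,0,0],"turn":0,"claw":0},{"delta_pos":[2,0,0],"turn":0,"claw":0},{"delta_pos":[0,0,0],"turn":0,"claw":0},{"delta_pos":[0,0,0],"turn":0,"claw":0}])

```text
time_s: 27.98
tcp_pos: [0.4222, 0.1891, 0.0925]
ee_rot: [[0.989, -0.147, -0.0], [-0.147, -0.989, -0.0], [-0.0, 0.0, -1.0]]
wrist_force: [0.1, 0.3, -0.7]
gripper_width: 0.451
gripper_force: 30.0
```

```bash
python3 - <<'E'
from h import *
plan(*rod(.103),.0928,-8.45)
E
```

```text
t 27.98 p [422.2 189.1  92.5] yaw -8.47 z [-1.e-04 -1.e-04 -1.e+00] j [ 44.3  14.9 -31.9  -0.  -43.2  37.2] F [ 0.1  0.3 -0.7] g 0.451 30.0
turn -0.0 then [23.2 -0.2 -0.3]
```

Call:
drive_tool(moves=[{"delta_pos":[2,0,0],"turn":0,"claw":0},{"delta_pos":[2,0,0],"turn":0,"claw":0},{"delta_pos":[2,0,0],"turn":0,"claw":0},{"delta_pos":[1,0,0],"turn":0,"claw":0}])

```text
time_s: 28.48
tcp_pos: [0.4292, 0.1881, 0.0925]
ee_rot: [[0.989, -0.147, -0.0], [-0.147, -0.989, -0.0], [-0.0, 0.0, -1.0]]
wrist_force: [-0.3, -0.6, -0.2]
gripper_width: 0.46
gripper_force: 30.0
```

Call:
drive_tool(moves=[{"delta_pos":[1,0,0],"turn":0,"claw":0},{"delta_pos":[1,0,0],"turn":0,"claw":0},{"delta_pos":[1,0,0],"turn":0,"claw":0}])

```text
time_s: 28.85
tcp_pos: [0.4313, 0.1876, 0.0924]
ee_rot: [[0.989, -0.148, -0.002], [-0.148, -0.989, -0.0], [-0.002, 0.0, -1.0]]
wrist_force: [-7.4, 2.9, 3.3]
gripper_width: 0.459
gripper_force: 30.0
```

Call:
drive_tool(moves=[{"delta_pos":[1,0,0],"turn":0,"claw":0},{"delta_pos":[1,0,0],"turn":0,"claw":0},{"delta_pos":[1,0,0],"turn":0,"claw":0}])

```text
time_s: 29.22
tcp_pos: [0.4332, 0.1873, 0.0925]
ee_rot: [[0.989, -0.148, -0.003], [-0.148, -0.989, -0.0], [-0.003, 0.001, -1.0]]
wrist_force: [-9.4, 4.1, 4.1]
gripper_width: 0.452
gripper_force: 30.0
```

Call:
drive_tool(moves=[{"delta_pos":[1,0,0],"turn":0,"claw":0},{"delta_pos":[1,0,0],"turn":0,"claw":0},{"delta_pos":[1,0,0],"turn":0,"claw":0}])

```text
time_s: 29.6
tcp_pos: [0.4361, 0.1869, 0.0925]
ee_rot: [[0.989, -0.148, -0.004], [-0.148, -0.989, -0.0], [-0.003, 0.001, -1.0]]
wrist_force: [-8.3, 4.0, 4.5]
gripper_width: 0.454
gripper_force: 30.0
```

Call:
drive_tool(moves=[{"delta_pos":[1,0,0],"turn":0,"claw":0},{"delta_pos":[1,0,0],"turn":0,"claw":0},{"delta_pos":[1,0,0],"turn":0,"claw":0}])

```text
time_s: 29.98
tcp_pos: [0.439, 0.1865, 0.0925]
ee_rot: [[0.989, -0.148, -0.004], [-0.148, -0.989, -0.0], [-0.003, 0.001, -1.0]]
wrist_force: [-8.9, 4.1, 4.9]
gripper_width: 0.459
gripper_force: 30.0
```

```bash
python3 - <<'E'
from h import *
plan(*rod(.103),.0928,-8.45)
s=cap('side');t=cap('top');P=pts(t)
cv2.imwrite('pics/d.png',np.clip(np.hstack([cv2.resize(t['color'][150:250,130:220,::-1],(390,430),interpolation=2),cv2.resize(s['color'][100:160,190:270,::-1],(400,430),interpolation=2)])*1.8,0,255).astype(np.uint8))
E
```

```text
t 29.98 p [439.  186.5  92.5] yaw -8.49 z [-3.6e-03 -2.0e-04 -1.0e+00] j [ 42.5  16.3 -29.8  -0.2 -44.1  39.1] F [-8.9  4.1  4.9] g 0.459 30.0
turn -0.001 then [ 6.1 -0.3 -0.3]
```

View pics/d.png

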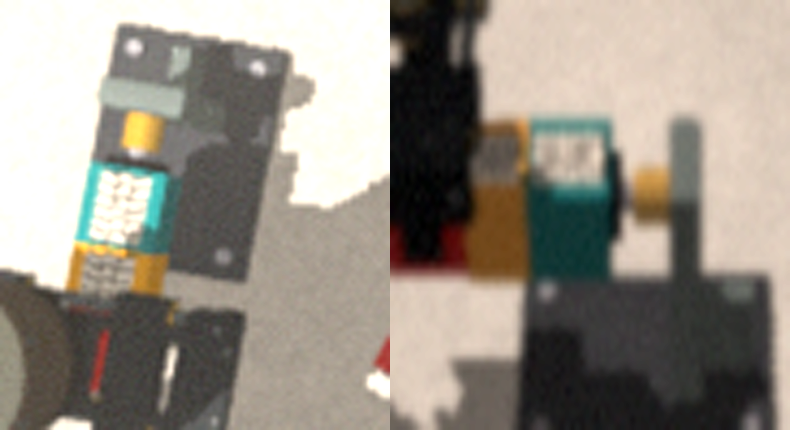

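The picture shows the stack tight. The disc at x≈617 is still a few mm short of the hub, which starts at x≈633.

Call:
drive_tool(moves=[{"delta_pos":[1,0,0],"turn":0,"claw":0},{"delta_pos":[1,0,0],"turn":0,"claw":0},{"delta_pos":[1,0,0],"turn":0,"claw":0}])

```text
time_s: 30.45
tcp_pos: [0.4419, 0.186, 0.0925]
ee_rot: [[0.989, -0.148, -0.004], [-0.148, -0.989, -0.0], [-0.004, 0.001, -1.0]]
wrist_force: [-9.2, 3.5, 3.6]
gripper_width: 0.457
gripper_force: 30.0
```

Call:
drive_tool(moves=[{"delta_pos":[0.7,0,0],"turn":0,"claw":0},{"delta_pos":[0.7,0,0],"turn":0,"claw":0}])

```text
time_s: 30.7
tcp_pos: [0.4433, 0.1858, 0.0924]
ee_rot: [[0.989, -0.148, -0.004], [-0.148, -0.989, -0.0], [-0.004, 0.001, -1.0]]
wrist_force: [-9.8, 2.7, 4.7]
gripper_width: 0.453
gripper_force: 30.0
```

Call:
drive_tool(moves=[{"delta_pos":[0.6,0,0],"turn":0,"claw":0},{"delta_pos":[0,0,0],"turn":0,"claw":0}])

```text
time_s: 30.95
tcp_pos: [0.444, 0.1857, 0.0924]
ee_rot: [[0.989, -0.148, -0.004], [-0.148, -0.989, -0.0], [-0.004, 0.001, -1.0]]
wrist_force: [-9.1, 4.7, 4.5]
gripper_width: 0.457
gripper_force: 30.0
```

Call:
drive_tool(moves=[{"delta_pos":[0.5,0,0],"turn":0,"claw":0},{"delta_pos":[0,0,0],"turn":0,"claw":0}])

```text
time_s: 31.2
tcp_pos: [0.4444, 0.1856, 0.0924]
ee_rot: [[0.989, -0.148, -0.004], [-0.148, -0.989, -0.0], [-0.004, 0.001, -1.0]]
wrist_force: [-9.4, 3.3, 3.2]
gripper_width: 0.456
gripper_force: 30.0
```

Call:
drive_tool(moves=[{"delta_pos":[0.5,0,0],"turn":0,"claw":0},{"delta_pos":[0,0,0],"turn":0,"claw":0}])

```text
time_s: 31.45
tcp_pos: [0.4449, 0.1856, 0.0925]
ee_rot: [[0.989, -0.148, -0.004], [-0.148, -0.989, -0.0], [-0.003, 0.001, -1.0]]
wrist_force: [-9.5, 4.7, 4.1]
gripper_width: 0.456
gripper_force: 30.0
```

Call:
drive_tool(moves=[{"delta_pos":[0.5,0,0],"turn":0,"claw":0},{"delta_pos":[0,0,0],"turn":0,"claw":0}])

```text
time_s: 31.7
tcp_pos: [0.4452, 0.1855, 0.0925]
ee_rot: [[0.989, -0.148, -0.004], [-0.148, -0.989, -0.0], [-0.004, 0.001, -1.0]]
wrist_force: [-10.4, 5.0, 4.7]
gripper_width: 0.458
gripper_force: 30.0
```

Call:
drive_tool(moves=[{"delta_pos":[0.5,0,0],"turn":0,"claw":0},{"delta_pos":[0,0,0],"turn":0,"claw":0}])

```text
time_s: 31.95
tcp_pos: [0.4452, 0.1855, 0.0924]
ee_rot: [[0.989, -0.148, -0.005], [-0.148, -0.989, -0.0], [-0.005, 0.001, -1.0]]
wrist_force: [-11.6, 5.4, 5.8]
gripper_width: 0.462
gripper_force: 30.0
```

Call:
drive_tool(moves=[{"delta_pos":[0.5,0,0],"turn":0,"claw":0},{"delta_pos":[0,0,0],"turn":0,"claw":0}])

```text
time_s: 32.2
tcp_pos: [0.4453, 0.1855, 0.0925]
ee_rot: [[0.989, -0.148, -0.006], [-0.148, -0.989, -0.0], [-0.005, 0.001, -1.0]]
wrist_force: [-14.2, 6.5, 7.2]
gripper_width: 0.459
gripper_force: 30.0
```

```bash
python3 - <<'E'
from h import *
plan(*rod(.103),.0928,-8.45)
t=cap('top');P=pts(t)
for lo in(.110,):
    m=(P[...,2]>.110)&(P[...,2]<.128)&(P[...,0]>.47)&(P[...,0]<.6)&(abs(P[...,1]-.175)<.045);d=P[m][:,:2]@A-HOME;print(np.round(np.histogram(d,bins=np.arange(-.05,.07,.004)),3))
s=cap('side');cv2.imwrite('pics/e.png',np.clip(np.hstack([cv2.resize(t['color'][150:250,130:220,::-1],(390,430),interpolation=2),cv2.resize(s['color'][100:160,190:270,::-1],(400,430),interpolation=2)])*1.8,0,255).astype(np.uint8))
E
```

```text
t 32.2 p [445.3 185.5  92.5] yaw -8.5 z [-5.6e-03 -3.0e-04 -1.0e+00] j [ 41.8  16.8 -29.   -0.3 -44.5  39.9] F [-14.2   6.5   7.2] g 0.459 30.0
turn -0.001 then [-0.2 -0.3 -0.3]Traceback (most recent call last):
  File "<stdin>", line 5, in <module>
    return _wrapfunc(a, 'round', decimals=decimals, out=out)
    return _wrapit(obj, method, *args, **kwds)
    conv = _array_converter(obj)
ValueError: setting an array element with a sequence. The requested array has an inhomogeneous shape after 1 dimensions. The detected shape was (2,) + inhomogeneous part.
```

The tool has stopped dead and the force is rising, so the disc is home. I'll relax, release and retreat.

Call:
drive_tool(moves=[{"delta_pos":[-0.8,0,0],"turn":0,"claw":0},{"delta_pos":[-0.7,0,0],"turn":0,"claw":0},{"delta_pos":[0,0,0],"turn":0,"claw":0}])

```text
time_s: 32.62
tcp_pos: [0.4452, 0.1856, 0.0925]
ee_rot: [[0.989, -0.148, -0.003], [-0.148, -0.989, -0.0], [-0.003, 0.001, -1.0]]
wrist_force: [-7.3, 4.5, 4.3]
gripper_width: 0.455
gripper_force: 30.0
```

Call:
drive_tool(moves=[{"delta_pos":[0,0,0],"turn":0,"claw":0.5},{"delta_pos":[0,0,0],"turn":0,"claw":0.7},{"delta_pos":[0,0,0],"turn":0,"claw":1},{"delta_pos":[0,0,0],"turn":0,"claw":1},{"delta_pos":[0,0,0],"turn":0,"claw":1},{"delta_pos":[0,0,-30],"turn":0,"claw":1},{"delta_pos":[0,0,-50],"turn":0,"claw":1},{"delta_pos":[-50,20,0],"turn":0,"claw":1},{"delta_pos":[0,60,0],"turn":0,"claw":1},{"delta_pos":[0,60,0],"turn":0,"claw":1},{"delta_pos":[0,60,0],"turn":0,"claw":1},{"delta_pos":[0,0,0],"turn":0,"claw":1}])

```text
time_s: 34.12
tcp_pos: [0.3666, -0.008, 0.1725]
ee_rot: [[0.988, -0.153, -0.0], [-0.153, -0.988, -0.0], [-0.0, 0.0, -1.0]]
wrist_force: [1.1, 0.9, 0.6]
gripper_width: 1.001
gripper_force: 0.0
```

```bash
python3 - <<'E'
from h import *
t=cap('top');P=pts(t);print(monitor.sense()['time_s'])
m=(P[...,2]>.116)&(P[...,2]<.128)&(P[...,0]>.38)&(P[...,0]<.56)&(abs(P[...,1]-.18)<.045);d=P[m][:,:2]@A-HOME;print(np.percentile(d,[1,99]))
s=cap('side');cv2.imwrite('pics/e.png',np.clip(np.hstack([cv2.resize(t['color'][150:250,130:220,::-1],(390,430),interpolation=2),cv2.resize(s['color'][100:160,190:270,::-1],(400,430),interpolation=2)])*1.8,0,255).astype(np.uint8))
E
```

```text
34.175
[-0.00100143  0.12460353]
```

View pics/e.png

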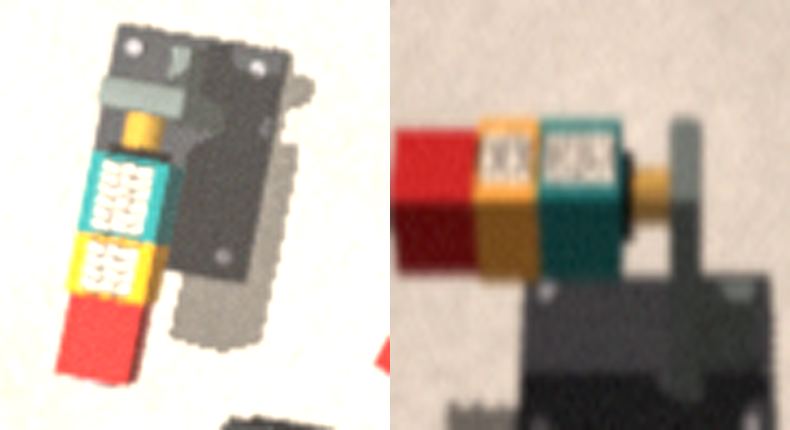

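The picture shows the disc at (627,195) against the hub, with teal, amber and red tight on the rod and the gripper clear.

```bash
python3 -c "
from station import ticket
print(ticket.finish_job())"
```

```text
the job is handed in; nothing more can be done
None
```

I handed the job in at about 34 s: teal, amber and the red cap (open end towards the stand) are tight on the rod and the black disc is against its brass hub. The peak wrist force I read was about 17 N, the gripper is clear, and the hand-in did not return a verdict.

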